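Mount a reference standard on the levelled tilt stage

ROBOT

A 6-joint arm with a two-finger parallel gripper is mounted at the origin on a cart in front of the work surface, level with it; the furniture and walls round the work are solid. World frame = base frame: x ahead of the robot, y to its left, z up, the work surface at z = 0. Lengths are in mm, angles in rad, forces in N, time in s.
With the tool pointing down it reaches from about 300 to 850 mm from the base axis. Payload 4.2 kg.
Tool frame: the origin (TCP) lies on the mounting face of the last link; the fingertips stand 191 mm ahead of it and the grasp point (between the pads) lies 172 mm ahead of it; z points along the fingers, y is the line along which they close (so a half turn about z gives the same grasp; the last joint's range is limited). The gripper opens to 91 mm and grips with 3 to 60 N. Pads are 32 mm wide; open, the fingers measure 118 mm over their backs; the gripper's body (76 mm by 178 mm) begins 60 mm behind the grasp point.
Start: joints at [1.293, 0.32, 1.565, -0, 1.257, -0.02], TCP at [146.595, 555.997, 404.776] pointing down, gripper open.
Joint ranges: [-3.11, 3.11], [-0.84, 2.01], [0.21, 2.61], [-1.34, 4.49], [0.05, 2.63], [-2.56, 2.56]. Speed limits (rad/s): [2.57, 2.57, 3.14, 3.14, 3.14, 3.14].

INTERFACE

Orientations are given as a unit quaternion [w, x, y, z].
In Python, from rig import r, camera, finder gives the robot as it stands. The module is installed in compiled form; this text tells all that it offers.
- The arm moves only by the tool jog_arm, never from a script. Its argument "increments" is a list of rows, each a list of 3 entries, a list of its own where there are three numbers: the opening, from 0 (shut) to 1 (fully open), then the shift along the tool's x, y, z scaled (see below), then the turn about the tool's z scaled (see below). In form: [[hand, [x, y, z], yaw], ...]. A call has 1 to 20 rows; each row is the pose to reach, as a shift and turn from the pose commanded when the call began, along the tool's axes at that moment; what a row does not reach only later rows make up. The controller multiplies each number of a shift by 100 cm and each number of a turn by 0.5 rad. A row lasts 1/10 s, in which the tool goes at most 50 mm and 8.59 degrees, less where a joint would pass 70% of its speed; a pose out of reach is approached as far as the arm can. A call with a number of a shift or a turn outside -1 to 1 is refused whole. A call with a gripper value outside its range is refused whole. The fingers move at their own pace and stop on an object; "squeeze" is the grip in N (left out, the last holds). Time passes only in rows, so rows that repeat a pose let the fingers close. It gives the time, the measured TCP pose, the force, the opening and the grip force at its end, in the units of the state.
- r.get_state(): the state, without advancing time (a new reading comes with each control period).
- camera(name): name is "scene" or "side" or "wrist"; returns a dict with "image" (480x640x3 uint8, red, green, blue), "depth" (480x640 float32, mm along the optical axis (not along the pixel's ray), 0 where there is no reading), "fx", "fy", "cx", "cy" (pixels), "origin" and "orientation" of the camera in the world; the wrist camera has in their place "T_tool_cam" (4x4, takes a point from camera to tool coordinates, whose origin is the TCP and whose axes are the flange's). Camera axes: x right, y down, z forward; pixel columns grow to the right and rows downward; lengths in mm; the calibration is good to about 2 mm. A picture is of the moment at which its call begins: read the wrist's pose just before it.
- r.sign_off(): hands the job in; it is judged then, once.
Trained networks look in a picture, given as the dict that the camera call returned (one of the last four; its "shot" number tells which), for a name from the list of things; names that differ only in an ending like _2 or _b are one class to them, and where a whole thing is asked for, a point or a joint stands for the part that bears it (a point fixed in the world has none). Each returns a list of dicts, best first, with "conf" (0 to 1); they miss things now and then, are a little off and sometimes report something else, mostly with a low value. They report only what shows in the picture. A call takes as long as a camera call. They do not tell look-alikes from the thing itself.
- finder.regions_of(thing, picture): "pixels" (480x640 bool, what is visible of it) and "position" ([column, row] in pixels, amid what is visible of it).
- finder.mark_of(thing, picture): "position" ([column, row] in pixels: a listed point, or the origin of a listed thing).
The state is a dict: "time": time; "qpos": joint angles; "qvel": joint speeds; "joint_efforts": joint torques, N m; "position": TCP position; "eef_rot": TCP orientation; "force": force on the tool from outside, world axes, zero at the start; "torque": the same for the moment, N m; "opening": opening from 0.0 (shut) to 1.0 (fully open); "grasp_force": force on a finger pad.
Only numpy, scipy, OpenCV 4.12 (cv2) and the standard library are available. Lean on these libraries where they do the work, as an engineer would, in place of code of your own. Each camera call takes 0.05 s, during which the arm holds its last target. There are 200 camera calls.

TASK

First turn the crank of the tilt stage until its table is level. Then slide the clear cover of the black case fully back, lift the steel standard with the flat fin out of its pocket by that fin, set it down without dropping it, square and centred in the square scribed on the table, let go, and slide the cover fully shut again. Leave the other two standards in their pockets and everything else on the bench where it is.

Things in the scene. Friction and masses are not known exactly. Their poses are not given: they have to be found in the camera images.
- case: (all lengths in mm) black fitted case with aluminium side rails, fixed. Origin on the worktop under the middle pocket; x runs back towards the case's rear deck, y along the row of pockets, z up. Front block x -43 to +43, y -100 to +100, top at z 30, with three square pockets 49 x 49, 20 deep, at y -62, 0 and +62 (standards in any order). Rear deck x 43 to 151, top at z 30. Rails at y -108 to -100 and 100 to 108, along x -44 to 152, top at z 64
- cover (a joint): clear flat cover (86 x 198 x 4, underside 58 above the worktop) sliding in the rails along the case's +x; metres: 0 shut over the pockets, 0.105 fully back on the rear deck; it slides with about 1 N friction and stays where left
- cover_knob (a point): black upright round knob on the cover, 16 across; its shank stands from 67 to 90 above the worktop. This point is on its axis, 78 above the worktop, 22 in front of the cover's middle; axes as the case's
- standard_fin_mid (a point): solid steel block 46 x 46 x 18 (0.11 to 0.21 kg) with a flat upright fin 9 thick (along the block's x) x 26 long (along its y) x 26 tall on the middle of its top, 44 tall in all; this point is on its vertical axis half-way up (22 above its underside). It sits in a close pocket with its block's top 2 below the pocket's mouth, so only the grip stands out.
- standard_stem_mid (a point): solid steel block 46 x 46 x 18 (0.11 to 0.21 kg) with a plain round stem 12 across x 26 tall on the middle of its top, 44 tall in all; this point is on its vertical axis half-way up (22 above its underside). It sits in a close pocket with its block's top 2 below the pocket's mouth, so only the grip stands out. To be left in its pocket
- standard_button_mid (a point): solid steel block 46 x 46 x 18 (0.11 to 0.21 kg) with a mushroom button (stem 10 across, head 22 across) 26 tall on the middle of its top, 44 tall in all; this point is on its vertical axis half-way up (22 above its underside). It sits in a close pocket with its block's top 2 below the pocket's mouth, so only the grip stands out. To be left in its pocket
- tilt_table (a joint): tilt of the stage's table in rad about the stage's y: 0 level, positive when its edge on the -x side (towards the robot) is raised. Driven only by the crank through a self-locking worm: 1/65 of the crank's turn; it starts at 0.11 to 0.17
- table_centre (a point): centre of the top face of the tilt table (aluminium, 84 x 84 plate); x, y along its edges (x away from the robot, y towards the crank), z out of the face. 75 above the worktop when level; the tilt axis lies 19 below it. A square of 50 x 50 is scribed round it. A thin scale post 16 wide stands in front of the table at x -52, y -34, its top 15 above the table; a pointer on the table's edge meets its long middle line when level
- crank: the crank: turns about the vertical axis through this origin (34 along the table's x and 95 along its y from the table's centre); arm 8 thick, top at 102 above the worktop, 12 at most over its origin; its x axis points along the arm to the handle; seen from above, turning clockwise lowers the table's raised edge: the crank must go clockwise by 65 times the table's tilt (one to two turns), against about 0.04 N m
- crank_handle (a point): black upright freely revolving handle on the crank's arm, 14 across, from 101 to 142 above the worktop, 34 from the crank's axis; this point is on its axis, 123 above the worktop
- eyepiece_16x: bystander: black microscope eyepiece, 30 across, 37 tall; origin under its middle
- coverslips_0: bystander: small cover-glass box with a darker lid, 32 x 32 x 21; origin under its middle
- objective_case: bystander: amber canister with black screw top, 36 across, 50 tall; origin under its middle
- immersion_oil: bystander: small amber bottle with black cap, 26 across, 46 tall; origin under its middle
- stopper_2: bystander: dark rubber stopper, 28 across, 23 tall; origin under its middle
- petri_dish_1: bystander: shallow covered dish, 72 across, 15 tall; origin under its middle
Not all that is in view belongs to the job. Of the things shaped like the part that bears tilt_table, the grey one is meant.

How it is judged:
By the outcome, as a careful person would: the job done as asked, in the order asked, and still so for the second after the job is handed in, with the robot touching nothing.
It also fails if it takes over 72 s, if anything falls off the work surface, if the arm or the gripper's body presses on something with over 40 N, if the wrist force passes 120 N, or if a joint passes its speed limit or range.

## Working session

There is one attempt and no reset: what is moved stays moved. The work goes in short steps, Python scripts to look and compute and a tool call to move; the robot and the scene stay as the last step left them, time stands still between calls to the robot, and variables do not carry over. Pictures are saved under pics/ and viewed, at most 10 in all, crops included, and the job is handed in when it is done.

Besides the shell and the picture viewer there is one more tool, called after "Request:" as name([rows], argument=value, ...), one row to a line, values as JSON. jog_arm: Moves the arm, as the interface text tells. Shifts and turns lie within -1 to 1; 1 stands for 100 cm of shift or 0.5 rad of turn. Its arguments: {"type":"object","properties":{"increments":{"type":"array","items":{"type":"array"}},"squeeze":{"type":"number"}},"required":["increments"]}

```bash
mkdir -p pics
cat > h.py <<'E'
import numpy as np, cv2
from scipy.spatial.transform import Rotation as R
from rig import r, camera, finder
def rot(q): return R.from_quat([q[1],q[2],q[3],q[0]]).as_matrix()
def cam(name):
    s=r.get_state(); p=camera(name)
    if name=="wrist":
        T=np.eye(4);T[:3,:3]=rot(s["eef_rot"]);T[:3,3]=s["position"];T=T@np.array(p["T_tool_cam"])
    else:
        T=np.eye(4);T[:3,:3]=rot(p["orientation"]);T[:3,3]=p["origin"]
    p["T"]=T; return p
def ray(p,uv):
    d=np.array([(uv[0]-p["cx"])/p["fx"],(uv[1]-p["cy"])/p["fy"],1.]); return p["T"][:3,3],p["T"][:3,:3]@d
def atz(p,uv,z):
    o,d=ray(p,uv); return o+d*(z-o[2])/d[2]
def dep(p,uv):
    u,v=int(round(uv[0])),int(round(uv[1])); a=p["depth"][max(v-1,0):v+2,max(u-1,0):u+2]; a=a[a>0]
    if not len(a): return None
    o,d=ray(p,uv); return o+d*np.median(a)
def proj(p,X):
    c=np.linalg.inv(p["T"])@np.append(X,1); return c[0]/c[2]*p["fx"]+p["cx"],c[1]/c[2]*p["fy"]+p["cy"]
def save(p,n): cv2.imwrite("pics/"+n,p["image"][:,:,::-1])
E
cat > a.py <<'E'
from h import *
np.set_printoptions(precision=1,suppress=True)
Z=dict(case=0,cover_knob=78,standard_fin_mid=32,standard_stem_mid=32,standard_button_mid=32,table_centre=75,crank=95,crank_handle=123)
s=r.get_state();print(s["position"],s["eef_rot"])
ims=[]
for n in ("scene","side"):
    p=cam(n);ims.append(p["image"]);print(n,p["T"][:3,3],p["fx"])
    for t,z in Z.items():
        for m in finder.mark_of(t,p)[:3]:
            if m["conf"]>.1: print(t,round(m["conf"],2),np.array(m["position"]),atz(p,m["position"],z),dep(p,m["position"]))
    save(p,n+"0.png")
E
python3 a.py
```

```text
[146.5 555.8 403.9] [-0.   0.1  1.  -0. ]
scene [ -11.2 -326.6  922.6] 452.04893896802696
case 0.86 [422.3 361. ] [ 490.2 -181.7    0. ] [ 455.9 -191.6   63.1]
cover_knob 0.88 [424.4 350.6] [ 470.5 -184.5   78. ] [ 463.5 -186.5   90.2]
cover_knob 0.49 [423.9 362.9] [ 446.4 -198.7   78. ] [ 455.  -196.3   62.1]
standard_button_mid 0.53 [271.1 223.2] [549.3 350.2  32. ] [500.9 291.8 108.9]
standard_button_mid 0.41 [359.5 289.8] [531.8  28.8  32. ] [538.5  33.2  21.1]
table_centre 0.87 [223.4 171.4] [579.5 575.1  75. ] [579.5 575.   75.1]
table_centre 0.67 [296.2 249.6] [498.9 205.2  75. ] [497.9 204.1  76.7]
table_centre 0.4 [355.7 242.1] [615.4 109.5  75. ] [660.5 140.9  14. ]
crank 0.51 [274.6 217.2] [530.9 311.   95. ] [525.8 305.  102.7]
crank 0.47 [207.  145.4] [614.2 687.1  95. ] [607.9 676.9 103.3]
crank 0.36 [204.  250.1] [338.3 360.5  95. ] [372.1 426.9  15. ]
crank_handle 0.62 [214.4 136.6] [635.9 670.4 123. ] [639.3 675.5 118.9]
crank_handle 0.4 [270.1 220. ] [498.2 290.9 123. ] [499.8 292.8 120.5]
side [ 519.5 -734.6  717.5] 459.3346751239969
case 0.74 [306. 396.] [ 490.9 -193.    -0. ] [ 493.4 -239.6   61.8]
table_centre 0.81 [338.  174.8] [590.4 571.5  75. ] [590.3 568.8  76.4]
table_centre 0.7 [311.6 244.9] [505.6 190.4  75. ] [505.6 189.4  75.7]
table_centre 0.3 [271.3 214.9] [396.9 338.3  75. ] [385.5 438.6  15. ]
crank 0.72 [324.1 215.7] [539.4 293.7  95. ] [539.4 295.4  94. ]
crank 0.43 [344.3 158.8] [614.7 645.9  95. ] [615.9 663.3  87.2]
crank_handle 0.54 [377.1 276.9] [640.5  -0.2 123. ] [663.2 137.6  11.4]
crank_handle 0.44 [352.8 145.1] [645.2 689.9 123. ] [643.4 669.6 131.5]
```

View pics/scene0.png

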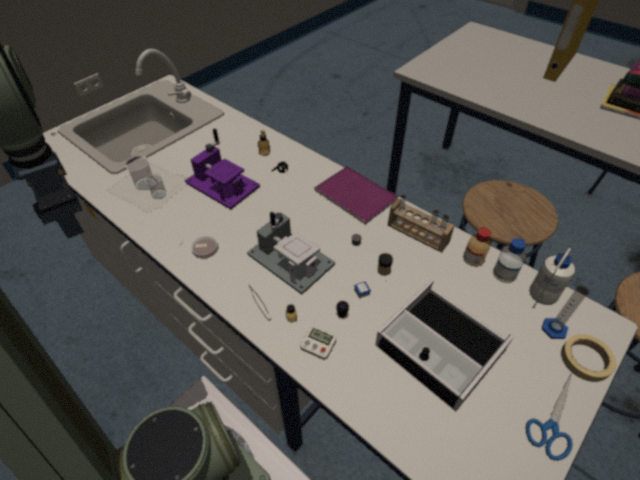

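```bash
python3 -c "
import cv2
a=cv2.imread('pics/scene0.png')[110:300,180:400];b=cv2.imread('pics/side0.png')
c=cv2.resize(a,None,fx=2.1,fy=2.1,interpolation=3);d=cv2.resize(b[140:270,260:400],(462,429),interpolation=3)[:399]
print(c.shape)
c=cv2.resize(c,(400,345));d=cv2.resize(b[120:280,250:400],(400,345),interpolation=3)
cv2.imwrite('pics/crop0.png',cv2.hconcat([c,d]))"
```

```text
(399, 462, 3)
```

View pics/crop0.png

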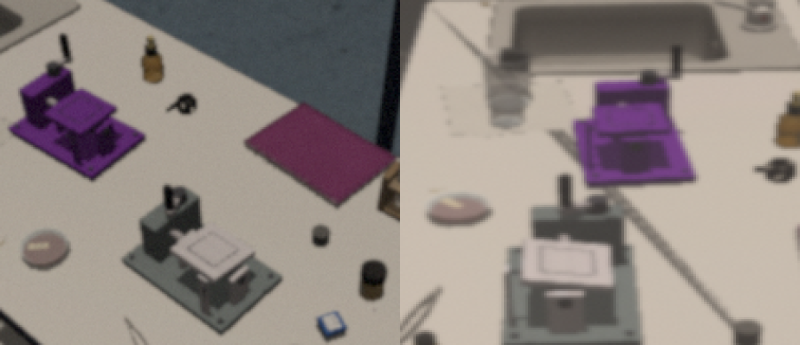

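Two tilt stages are in view: a purple one at (222,177) and a grey one at (290,252). The grey one is meant, and the enlarged crop shows it clearly with its table at (296,249) and crank post at (274,222). The case is at (440,345) with its knob at (424,352). Next I'll take a closer look from above the stage.

```bash
cat >> h.py <<'E'
def go(X,yaw_y=None,graspz=172):
    """increments for grasp point at world X; yaw_y = world angle of tool y axis (mod pi)"""
    s=r.get_state();Rm=rot(s["eef_rot"]);X=np.array(X,float)
    tcp=X+np.array([0,0,graspz]); inc=Rm.T@(tcp-np.array(s["position"]))/1000
    cur=np.arctan2(Rm[1,1],Rm[0,1]); t=0
    if yaw_y is not None:
        d=(cur-yaw_y+np.pi/2)%np.pi-np.pi/2; t=d/0.5   # tool z down: +turn = clockwise
    print("cur yaw",cur.round(4),"inc",inc.round(4),"turn",round(t,4),"q6",round(s["qpos"][5],3))
E
python3 -c "
from h import *
s=r.get_state();print(rot(s['eef_rot']).round(3));go([430,235,275],np.pi/2); p=camera('wrist');print(np.array(p['T_tool_cam']).round(2))"
```

```text
[[-0.967  0.255  0.   ]
 [ 0.255  0.967  0.   ]
 [-0.     0.    -1.   ]]
cur yaw 1.313 inc [-0.3559 -0.2381 -0.0422] turn -0.5157 q6 -0.02
[[ 0.   -0.96 -0.27 77.39]
 [ 1.   -0.    0.    0.56]
 [-0.   -0.27  0.96 21.06]
 [ 0.    0.    0.    1.  ]]
```

Request:
jog_arm([
  [1, [-0.356, -0.238, -0.042], -0.516],
  [1, [-0.356, -0.238, -0.042], -0.516],
  [1, [-0.356, -0.238, -0.042], -0.516],
  [1, [-0.356, -0.238, -0.042], -0.516],
  [1, [-0.356, -0.238, -0.042], -0.516],
  [1, [-0.356, -0.238, -0.042], -0.516],
  [1, [-0.356, -0.238, -0.042], -0.516],
  [1, [-0.356, -0.238, -0.042], -0.516],
  [1, [-0.356, -0.238, -0.042], -0.516],
  [1, [-0.356, -0.238, -0.042], -0.516],
  [1, [-0.356, -0.238, -0.042], -0.516],
  [1, [-0.356, -0.238, -0.042], -0.516],
])

```text
time: 2.15
position: [429.5, 235.7, 446.6]
eef_rot: [-0.0, -0.001, 1.0, 0.0]
force: [-0.0, -0.2, -0.2]
opening: 1.003
grasp_force: 0.0
```

```bash
cat > b.py <<'E'
from h import *
import sys
np.set_printoptions(precision=1,suppress=True)
s=r.get_state();print(s["time"],np.array(s["position"]))
p=cam("wrist");save(p,sys.argv[1])
Z=dict(table_centre=75,crank=94,crank_handle=123)
for t,z in Z.items():
    for m in finder.mark_of(t,p)[:2]: print(t,round(m["conf"],2),np.array(m["position"]),atz(p,m["position"],z),dep(p,m["position"]))
# table plane fit
m=[m for m in finder.mark_of("table_centre",p)][0]
for g in finder.regions_of("crank_handle",p)[:2]: 
    print("handle region",round(g["conf"],2),np.array(g["position"]),g["pixels"].sum())
o=p["T"][:3,3]
vv,uu=np.mgrid[0:480,0:640]
d=np.stack([(uu-p["cx"])/p["fx"],(vv-p["cy"])/p["fy"],np.ones_like(uu,float)],-1)@p["T"][:3,:3].T
W=o+d*p["depth"][...,None]
c=atz(p,m["position"],75)
sel=(np.hypot(W[...,0]-c[0],W[...,1]-c[1])<33)&(abs(W[...,2]-75)<12)&(p["depth"]>0)
P=W[sel]; A=np.c_[P[:,:2]-c[:2],np.ones(len(P))]
for _ in range(5):
    k,*_r=np.linalg.lstsq(A,P[:,2],rcond=None); e=abs(A@k-P[:,2]); A=A[e<3];P=P[e<3]
print("n",len(P),"slopes",np.round(k,4),"resid",e.std())
# worktop plane for reference
sel=(abs(W[...,2])<8)&(p["depth"]>0);Q=W[sel];A=np.c_[Q[:,:2]-c[:2],np.ones(len(Q))];k2,*_r=np.linalg.lstsq(A,Q[:,2],rcond=None);print("bench",np.round(k2,4))
# top outline
n=np.array([-k[0],-k[1],1]);h=(W-c)@n-k[2]
mask=((abs(h)<4)&(np.hypot(W[...,0]-c[0],W[...,1]-c[1])<70)&(p["depth"]>0)).astype(np.uint8)
cs,_=cv2.findContours(cv2.morphologyEx(mask,2,np.ones((5,5))),0,2);cc=max(cs,key=cv2.contourArea)[:,0]
xy=W[cc[:,1],cc[:,0],:2].astype(np.float32);print("table rect",cv2.minAreaRect(xy))
E
python3 b.py w1.png
```

```text
2.15 [429.5 235.7 446.6]
table_centre 0.59 [299.2 298. ] [509.3 211.8  75. ] [510.2 211.6  73.2]
crank 0.78 [400.5 331.8] [535.2 307.9  94. ] [395.6 253.2 347.1]
crank_handle 0.63 [391.2 316.2] [504.5 292.9 123. ] [501.1 291.7 129.7]
crank_handle 0.34 [399.6 331.9] [519.3 300.8 123. ] [395.6 253.  347.1]
handle region 0.78 [390.4 313.2] 491
n 3098 slopes [-0.2  0.  73.5] resid 0.41205495613890997
bench [ 0.   0.  -0.8]Traceback (most recent call last):
  File "b.py", line 28, in <module>
    cs,_=cv2.findContours(cv2.morphologyEx(mask,2,np.ones((5,5))),0,2);cc=max(cs,key=cv2.contourArea)[:,0]
                                                                          ~~~^^^^^^^^^^^^^^^^^^^^^^^^
ValueError: max() iterable argument is empty
```

View pics/w1.png

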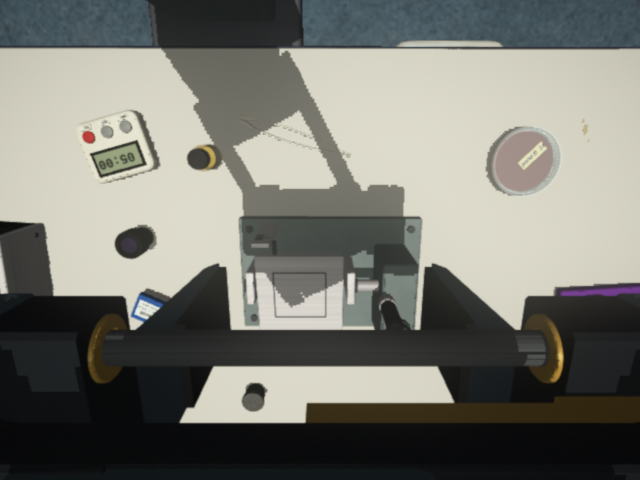

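The table is at (300,295), with the handle half hidden behind the gripper at (391,315). The stage is nearly square to the world. I'll move 90 mm further out so the gripper does not hide it.

Request:
jog_arm([
  [1, [-0.09, 0.02, 0], 0],
  [1, [-0.09, 0.02, 0], 0],
  [1, [-0.09, 0.02, 0], 0],
  [1, [-0.09, 0.02, 0], 0],
])

```text
time: 2.85
position: [520.5, 255.5, 445.8]
eef_rot: [-0.001, -0.0, 1.0, -0.0]
force: [-0.2, 0.3, 0.1]
opening: 1.001
grasp_force: 0.0
```

```bash
sed -i 's/print("n",len(P).*/print("n",len(P),"slopes",[round(float(a),4) for a in k],c)/; s/k2,\*_r=.*/k2,*_r=np.linalg.lstsq(A,Q[:,2],rcond=None);print("bench",[round(float(a),4) for a in k2])/; s/h=(W-c)@n-k\[2\]/h=(W-np.array([c[0],c[1],k[2]]))@n/' b.py; python3 b.py w2.png
```

```text
2.85 [520.5 255.5 445.8]
table_centre 0.63 [273.1 203.7] [507.1 209.2  75. ] [507.3 209.   73.9]
table_centre 0.37 [515.2  69.4] [394.7 413.2  75. ] [386.3 440.4  14.5]
crank 0.76 [382.6 242.4] [538.  306.7  94. ] [536.  305.6 101. ]
crank_handle 0.93 [372.6 213.2] [505.9 293.5 123. ] [502.3 291.3 140.3]
crank_handle 0.62 [234.3 325.6] [603.5 178.8 123. ] [657.7 152.7  20.9]
handle region 0.93 [370.9 214. ] 396
n 3988 slopes [-0.1522, 0.0011, 73.8642] [507.1 209.2  75. ]
bench [0.001, 0.0002, -0.7721]
table rect ((506.52752685546875, 212.25299072265625), (84.06511688232422, 82.15632629394531), 89.90436553955078)
```

View pics/w2.png

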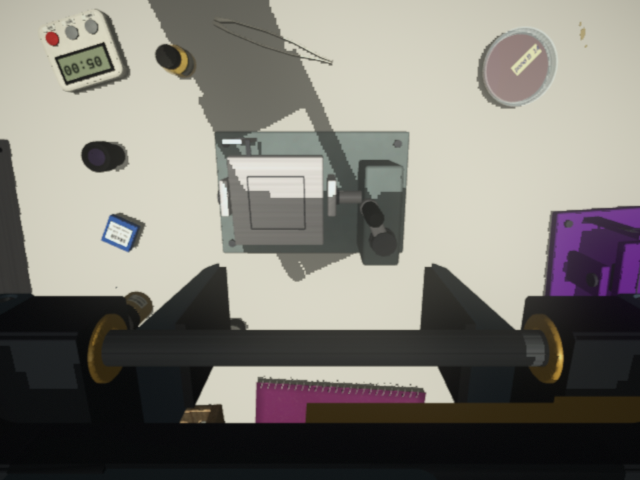

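The grey stage's table is at (275,200), its crank hub at (382,243) and its handle at (372,212). The stage is square to the world, the measured tilt is 0.152 rad, and so the crank needs about 9.9 rad clockwise. I'll grasp the handle.

Request:
jog_arm([
  [0.5, [0.014, 0.0375, 0.04], 0],
  [0.5, [0.014, 0.0375, 0.08], 0],
  [0.5, [0.014, 0.0375, 0.12], 0],
  [0.5, [0.014, 0.0375, 0.146], 0],
  [0.5, [0.014, 0.0375, 0.146], 0],
  [0.1, [0.014, 0.0375, 0.146], 0],
  [0, [0.014, 0.0375, 0.146], 0],
  [0, [0.014, 0.0375, 0.146], 0],
  [0, [0.014, 0.0375, 0.146], 0],
  [0, [0.014, 0.0375, 0.146], 0],
], squeeze=10)

```text
time: 4.15
position: [506.2, 292.6, 301.6]
eef_rot: [0.001, -0.0, 1.0, 0.0]
force: [0.3, -0.2, 0.4]
opening: 0.153
grasp_force: 0.7
```

```bash
python3 -c "
from h import *
s=r.get_state();print(s['position'],s['opening']*91,s['force'])
# circle rows: crank centre (538,306), start angle
a0=np.arctan2(s['position'][1]-306,-31.5);print(np.degrees(a0))
n=40;th=np.linspace(0,9.9,n+1)
pts=34*np.c_[np.cos(a0-th),np.sin(a0-th)]
for k in (0,20):
    d=(pts[k+1:k+21]-pts[k])/1000
    print([[0,[round(float(-x),4),round(float(y),4),0],0] for x,y in d])
"
```

```text
[506.22893957 292.61645644 301.57443179] 13.91740181128115 [ 0.25657049 -0.17006543  0.4303692 ]
-156.9806037002655
[[0, [0.0023, 0.0081, 0], 0], [0, [0.0026, 0.0165, 0], 0], [0, [0.0008, 0.0247, 0], 0], [0, [-0.003, 0.0322, 0], 0], [0, [-0.0085, 0.0385, 0], 0], [0, [-0.0154, 0.0433, 0], 0], [0, [-0.0232, 0.0463, 0], 0], [0, [-0.0315, 0.0473, 0], 0], [0, [-0.0399, 0.0462, 0], 0], [0, [-0.0477, 0.0431, 0], 0], [0, [-0.0545, 0.0382, 0], 0], [0, [-0.0599, 0.0317, 0], 0], [0, [-0.0635, 0.0242, 0], 0], [0, [-0.0652, 0.016, 0], 0], [0, [-0.0648, 0.0076, 0], 0], [0, [-0.0624, -0.0005, 0], 0], [0, [-0.0581, -0.0077, 0], 0], [0, [-0.0521, -0.0136, 0], 0], [0, [-0.0449, -0.0179, 0], 0], [0, [-0.0368, -0.0202, 0], 0]]
[[0, [0.0084, -0.0003, 0], 0], [0, [0.0166, 0.0014, 0], 0], [0, [0.0241, 0.0051, 0], 0], [0, [0.0306, 0.0105, 0], 0], [0, [0.0354, 0.0173, 0], 0], [0, [0.0385, 0.0251, 0], 0], [0, [0.0396, 0.0335, 0], 0], [0, [0.0385, 0.0418, 0], 0], [0, [0.0355, 0.0496, 0], 0], [0, [0.0307, 0.0565, 0], 0], [0, [0.0243, 0.0619, 0], 0], [0, [0.0168, 0.0656, 0], 0], [0, [0.0086, 0.0674, 0], 0], [0, [0.0002, 0.0671, 0], 0], [0, [-0.0079, 0.0648, 0], 0], [0, [-0.0151, 0.0605, 0], 0], [0, [-0.0211, 0.0546, 0], 0], [0, [-0.0255, 0.0475, 0], 0], [0, [-0.0279, 0.0394, 0], 0], [0, [-0.0284, 0.031, 0], 0]]
```

Request:
jog_arm([
  [0, [0.002, 0.008, 0], 0],
  [0, [0.003, 0.0165, 0], 0],
  [0, [0.001, 0.025, 0], 0],
  [0, [-0.003, 0.032, 0], 0],
  [0, [-0.0085, 0.0385, 0], 0],
  [0, [-0.0155, 0.0435, 0], 0],
  [0, [-0.023, 0.0465, 0], 0],
  [0, [-0.0315, 0.0475, 0], 0],
  [0, [-0.04, 0.046, 0], 0],
  [0, [-0.0475, 0.043, 0], 0],
  [0, [-0.0545, 0.038, 0], 0],
  [0, [-0.06, 0.0315, 0], 0],
  [0, [-0.0635, 0.024, 0], 0],
  [0, [-0.065, 0.016, 0], 0],
  [0, [-0.065, 0.0075, 0], 0],
  [0, [-0.0625, -0.0005, 0], 0],
  [0, [-0.058, -0.0075, 0], 0],
  [0, [-0.052, -0.0135, 0], 0],
  [0, [-0.045, -0.018, 0], 0],
  [0, [-0.037, -0.02, 0], 0],
], squeeze=10)

```text
time: 6.15
position: [543.5, 272.7, 301.4]
eef_rot: [0.001, -0.0, 1.0, 0.0]
force: [1.0, -0.0, 5.9]
opening: 0.149
grasp_force: 10.0
```

Request:
jog_arm([
  [0, [0.0085, 0, 0], 0],
  [0, [0.0165, 0.0015, 0], 0],
  [0, [0.024, 0.005, 0], 0],
  [0, [0.0305, 0.0105, 0], 0],
  [0, [0.0355, 0.0175, 0], 0],
  [0, [0.0385, 0.025, 0], 0],
  [0, [0.0395, 0.0335, 0], 0],
  [0, [0.0385, 0.042, 0], 0],
  [0, [0.0355, 0.0495, 0], 0],
  [0, [0.0305, 0.0565, 0], 0],
  [0, [0.0245, 0.062, 0], 0],
  [0, [0.017, 0.0655, 0], 0],
  [0, [0.0085, 0.0675, 0], 0],
  [0, [0, 0.067, 0], 0],
  [0, [-0.008, 0.065, 0], 0],
  [0, [-0.015, 0.0605, 0], 0],
  [0, [-0.021, 0.0545, 0], 0],
  [0, [-0.0255, 0.0475, 0], 0],
  [0, [-0.028, 0.0395, 0], 0],
  [0, [-0.028, 0.031, 0], 0],
])

```text
time: 8.15
position: [571.4, 304.3, 301.5]
eef_rot: [0.001, -0.0, 1.0, 0.001]
force: [0.6, 1.8, 5.1]
opening: 0.148
grasp_force: 10.0
```

```bash
cat > t.py <<'E'
from h import *
import sys
C=np.array([504.,210.5])
for n in sys.argv[1:]:
    p=cam(n);vv,uu=np.mgrid[0:480,0:640]
    d=np.stack([(uu-p["cx"])/p["fx"],(vv-p["cy"])/p["fy"],np.ones_like(uu,float)],-1)@p["T"][:3,:3].T
    W=p["T"][:3,3]+d*p["depth"][...,None]
    for nm,sel in (("table",(abs(W[...,0]-C[0])<36)&(abs(W[...,1]-C[1])<36)&(abs(W[...,2]-75)<7)&(p["depth"]>0)),("bench",(abs(W[...,2])<7)&(p["depth"]>0)&(np.hypot(W[...,0]-C[0],W[...,1]-C[1])<300))):
        P=W[sel];A=np.c_[P[:,:2]-C,np.ones(len(P))]
        for _ in range(4):
            k=np.linalg.lstsq(A,P[:,2],rcond=None)[0];e=abs(A@k-P[:,2])<2.5;A=A[e];P=P[e]
        print(n,nm,len(P),[round(float(x),4) for x in k])
    save(p,n+"_t.png")
E
python3 t.py wrist scene side
```

```text
wrist table 20327 [0.0005, 0.0006, 74.0075]
wrist bench 124799 [0.0003, 0.0005, -0.9875]
scene table 539 [0.0028, 0.0017, 75.2029]
scene bench 19647 [0.0001, 0.0002, 0.2377]
side table 448 [-0.0027, -0.0006, 74.5338]
side bench 16193 [-0.0003, -0.0001, -0.4273]
```

The table is level to within about 1 mrad. I'll release the handle, rise and go over the case.

Request:
jog_arm([
  [0.5, [0, 0, 0], 0],
  [0.5, [0, 0, 0], 0],
  [0.5, [0, 0, 0], 0],
  [0.5, [0, 0, -0.04], 0],
  [0.5, [0, 0, -0.08], 0],
  [0.5, [0.01, -0.04, -0.12], 0],
  [0.5, [0.071, -0.494, -0.15], 0],
  [0.5, [0.071, -0.494, -0.15], 0],
  [0.5, [0.071, -0.494, -0.15], 0],
  [0.5, [0.071, -0.494, -0.15], 0],
  [0.5, [0.071, -0.494, -0.15], 0],
  [0.5, [0.071, -0.494, -0.15], 0],
  [0.5, [0.071, -0.494, -0.15], 0],
  [0.5, [0.071, -0.494, -0.15], 0],
  [0.5, [0.071, -0.494, -0.15], 0],
  [0.5, [0.071, -0.494, -0.15], 0],
  [0.5, [0.071, -0.494, -0.15], 0],
  [0.5, [0.071, -0.494, -0.15], 0],
  [0.5, [0.071, -0.494, -0.15], 0],
])

```text
time: 10.2
position: [500.5, -188.8, 450.4]
eef_rot: [-0.0, -0.001, 1.0, 0.001]
force: [0.3, -0.0, -0.0]
opening: 0.498
grasp_force: 0.0
```

```bash
cat > c.py <<'E'
from h import *
import sys
np.set_printoptions(precision=1,suppress=True)
s=r.get_state();print(s["time"],np.array(s["position"]))
p=cam("wrist");save(p,sys.argv[1])
for t,z in dict(case=0,cover_knob=78,standard_fin_mid=34,standard_stem_mid=34,standard_button_mid=34).items():
    for m in finder.mark_of(t,p)[:2]: print(t,round(m["conf"],2),np.array(m["position"]),atz(p,m["position"],z),dep(p,m["position"]))
vv,uu=np.mgrid[0:480,0:640]
d=np.stack([(uu-p["cx"])/p["fx"],(vv-p["cy"])/p["fy"],np.ones_like(uu,float)],-1)@p["T"][:3,:3].T
W=p["T"][:3,3]+d*p["depth"][...,None];z=W[...,2]
for lo,hi in((55,72),(78,100)):
    m=((z>lo)&(z<hi)&(p["depth"]>250)).astype(np.uint8)
    cs,_=cv2.findContours(m,0,2)
    for c in sorted(cs,key=cv2.contourArea)[-3:]:
        c=c[:,0];print((lo,hi),cv2.minAreaRect(W[c[:,1],c[:,0],:2].astype(np.float32)))
E
python3 c.py c1.png
```

```text
10.2 [ 500.5 -188.8  450.4]
case 0.95 [325.6 189.8] [ 486.8 -186.8    0. ] [ 473.6 -187.1   89. ]
cover_knob 0.97 [328.5 181. ] [ 467.4 -184.5   78. ] [ 465.9 -184.6   89.4]
(55, 72) ((528.1698608398438, -189.49566650390625), (216.3195343017578, 165.175537109375), 86.56648254394531)
(78, 100) ((467.4168701171875, -185.88421630859375), (15.657452583312988, 14.611112594604492), 88.77513885498047)
```

View pics/c1.png

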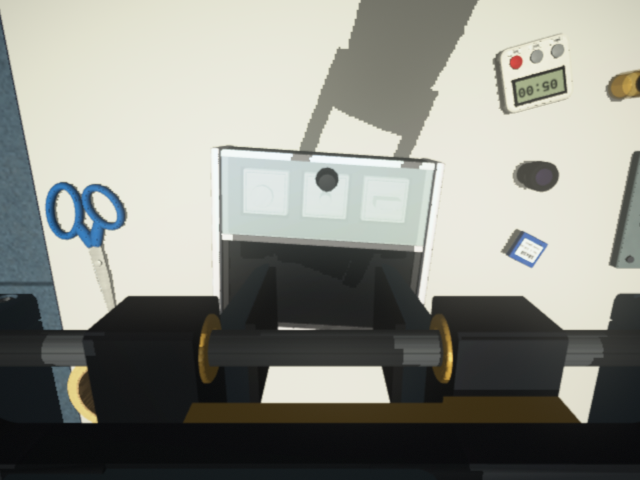

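The cover is shut with its knob at (327,180). The flat fin is in the right-hand pocket at (386,200), the stem looks to be in the middle and the button on the left at (265,192). The case yaw is about -3.4°. I'll grip the knob and slide the cover back.

Request:
jog_arm([
  [0.6, [0.033, 0.0035, 0.05], 0.12],
  [0.6, [0.033, 0.0035, 0.1], 0.12],
  [0.6, [0.033, 0.0035, 0.15], 0.12],
  [0.6, [0.033, 0.0035, 0.19], 0.12],
  [0.6, [0.033, 0.0035, 0.19], 0.12],
  [0.6, [0.033, 0.0035, 0.19], 0.12],
  [0, [0.033, 0.0035, 0.19], 0.12],
  [0, [0.033, 0.0035, 0.19], 0.12],
  [0, [0.033, 0.0035, 0.19], 0.12],
  [0, [0.033, 0.0035, 0.19], 0.12],
  [0, [0.033, 0.0035, 0.19], 0.12],
  [0, [0.033, 0.0035, 0.19], 0.12],
], squeeze=10)

```text
time: 11.7
position: [467.2, -187.0, 261.1]
eef_rot: [0.0, 0.03, 1.0, -0.0]
force: [-0.4, -1.7, 3.1]
opening: 0.162
grasp_force: 10.0
```

Request:
jog_arm([
  [0, [-0.01, 0, 0], 0],
  [0, [-0.02, 0, 0], 0],
  [0, [-0.03, 0, 0], 0],
  [0, [-0.04, 0, 0], 0],
  [0, [-0.05, 0, 0], 0],
  [0, [-0.06, 0, 0], 0],
  [0, [-0.07, 0, 0], 0],
  [0, [-0.08, 0, 0], 0],
  [0, [-0.09, 0, 0], 0],
  [0, [-0.1, 0, 0], 0],
  [0, [-0.106, 0, 0], 0],
  [0, [-0.108, 0, 0], 0],
  [0, [-0.108, 0, 0], 0],
  [0, [-0.108, 0, 0], 0],
])

```text
time: 13.1
position: [573.9, -193.6, 260.7]
eef_rot: [-0.003, 0.03, 1.0, -0.0]
force: [-7.6, -2.4, 9.2]
opening: 0.164
grasp_force: 10.0
```

Request:
jog_arm([
  [0.6, [0, 0, 0], 0],
  [0.6, [0, 0, 0], 0],
  [0.6, [0, 0, 0], 0],
  [0.6, [0, 0, -0.04], 0],
  [0.6, [0.03, 0.03, -0.08], 0],
  [0.6, [0.065, 0.06, -0.12], 0],
  [0.6, [0.065, 0.06, -0.14], 0],
  [0.6, [0.065, 0.06, -0.14], 0],
  [0.6, [0.065, 0.06, -0.14], 0],
])

```text
time: 14.0
position: [513.8, -129.3, 401.3]
eef_rot: [0.001, 0.03, 1.0, -0.0]
force: [-0.4, 0.6, 0.3]
opening: 0.6
grasp_force: 0.0
```

```bash
cat >> c.py <<'E'
for t in ("standard_fin_mid",):
    for g in finder.regions_of(t,p)[:2]: print(t,round(g["conf"],2),np.array(g["position"]),g["pixels"].sum())
m=((z>44)&(z<60)&(p["depth"]>200)).astype(np.uint8)
cs,_=cv2.findContours(m,0,2)
for c in cs:
    c=c[:,0]
    rc=cv2.minAreaRect(W[c[:,1],c[:,0],:2].astype(np.float32))
    if 5<max(rc[1])<60: print("grip",rc,c.mean(0))
E
python3 c.py c2.png
```

```text
14.0 [ 513.8 -129.3  401.3]
standard_fin_mid 0.66 [326.8 193.1] [ 491.9 -125.6   34. ] [ 489.  -125.5   51.8]
standard_stem_mid 0.97 [259.4 194.9] [ 489.9 -185.5   34. ] [ 487.  -182.1   52.9]
standard_button_mid 0.63 [187.2 194.7] [ 486.  -249.5   34. ] [ 483.3 -242.7   52.8]
(55, 72) ((477.1961364746094, -244.4456024169922), (0.0, 0.0), 0.0)
(55, 72) ((523.9588623046875, -276.4725646972656), (153.49488830566406, 88.36654663085938), 36.47633743286133)
(55, 72) ((530.3958740234375, -131.01333618164062), (98.89794921875, 162.38316345214844), 86.56612396240234)
standard_fin_mid 0.63 [328.1 192.4] 2741
grip ((553.1879272460938, -160.43040466308594), (31.262367248535156, 0.8880314230918884), 84.6581039428711) [295.2 270.2]
grip ((549.6925048828125, -216.77017211914062), (13.753974914550781, 0.0), -94.255859375) [226. 270.]
grip ((548.5305786132812, -236.75035095214844), (8.813965797424316, 0.0), -92.50516510009766) [203. 270.]
grip ((556.0003662109375, -117.031494140625), (9.29198169708252, 51.47138977050781), 7.557999610900879) [353.3 269.6]
grip ((526.8472900390625, -90.85967254638672)
[... 274 characters left out ...]
 197.]
grip ((489.0973815917969, -187.22158813476562), (11.606103897094727, 10.585139274597168), 87.80864715576172) [254.3 195.4]
grip ((485.332763671875, -248.70632934570312), (20.394695281982422, 21.326391220092773), 86.2807846069336) [181.6 196.1]
grip ((478.9420166015625, -87.18150329589844), (5.810703754425049, 0.0), 160.69039916992188) [372.  178.5]
grip ((459.5144958496094, -86.5119857788086), (10.971874237060547, 0.0), 177.79425048828125) [373. 155.]
grip ((452.2345275878906, -81.57768249511719), (0.7125555872917175, 5.958873748779297), 6.127693176269531) [376.6 145.4]
grip ((379.7107849121094, 112.97607421875), (19.615930557250977, 17.66501235961914), 6.67100191116333) [625.1  34. ]
```

View pics/c2.png

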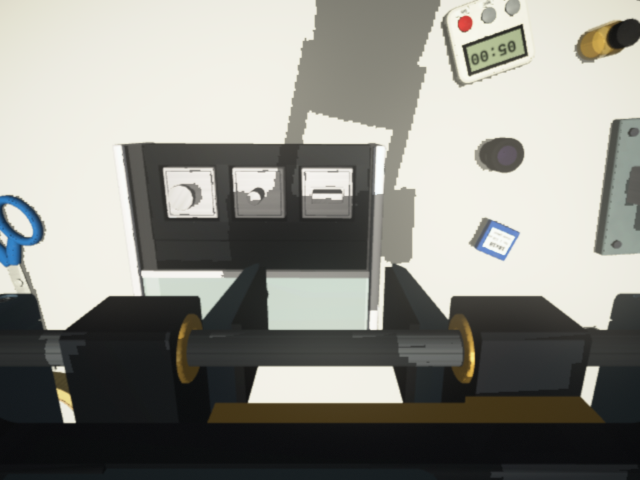

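The grips show the button at (183,195), the stem at (257,195) and the fin at (327,194), whose length runs along the case's y. I need to turn the tool 90° so it closes along the case's x.

Request:
jog_arm([
  [0.4, [0, 0, 0], 0.3],
  [0.4, [0, 0, 0], 0.6],
  [0.4, [0, 0, 0], 0.9],
  [0.4, [0, 0, 0], 1],
  [0.4, [0, 0, 0], 1],
])

```text
time: 14.85
position: [513.9, -129.8, 400.2]
eef_rot: [-0.0, 0.276, 0.961, 0.0]
force: [0.6, 0.6, -0.8]
opening: 0.397
grasp_force: 0.0
```

Request:
jog_arm([
  [0.4, [0, 0, 0], 0.3],
  [0.4, [0, 0, 0], 0.6],
  [0.4, [0, 0, 0], 0.9],
  [0.4, [0, 0, 0], 1],
  [0.4, [0, 0, 0], 1],
])

```text
time: 15.35
position: [513.8, -129.7, 400.4]
eef_rot: [-0.0, 0.505, 0.863, -0.0]
force: [0.1, -0.1, 0.4]
opening: 0.404
grasp_force: 0.0
```

Request:
jog_arm([
  [0.4, [0, 0, 0], 0.3],
  [0.4, [0, 0, 0], 0.6],
  [0.4, [0, 0, 0], 0.9],
  [0.4, [0, 0, 0], 1],
  [0.4, [0, 0, 0], 1],
])

```text
time: 15.85
position: [513.8, -129.6, 400.6]
eef_rot: [-0.0, 0.703, 0.712, -0.0]
force: [-0.6, -0.1, 0.6]
opening: 0.404
grasp_force: 0.0
```

```bash
python3 -c "
from h import *
s=r.get_state();print(s['position']);go([493,-125.4,100],-0.061);go([493,-125.4,51.5],-0.061)"
```

```text
[ 513.78821102 -129.64612228  400.55115704]
cur yaw 0.0129 inc [ 0.0045 -0.0207  0.1286] turn 0.1479 q6 -0.282
cur yaw 0.0129 inc [ 0.0045 -0.0207  0.1771] turn 0.1479 q6 -0.282
```

Request:
jog_arm([
  [0.4, [0.0045, -0.0205, 0.04], 0.148],
  [0.4, [0.0045, -0.0205, 0.08], 0.148],
  [0.4, [0.0045, -0.0205, 0.12], 0.148],
  [0.4, [0.0045, -0.0205, 0.145], 0.148],
  [0.4, [0.0045, -0.0205, 0.165], 0.148],
  [0.4, [0.0045, -0.0205, 0.177], 0.148],
  [0.4, [0.0045, -0.0205, 0.177], 0.148],
  [0, [0.0045, -0.0205, 0.177], 0.148],
  [0, [0.0045, -0.0205, 0.177], 0.148],
  [0, [0.0045, -0.0205, 0.177], 0.148],
  [0, [0.0045, -0.0205, 0.177], 0.148],
  [0, [0.0045, -0.0205, 0.177], 0.148],
  [0, [0.0045, -0.0205, 0.177], 0.148],
], squeeze=25)

```text
time: 17.15
position: [493.4, -125.3, 224.5]
eef_rot: [0.001, 0.729, 0.685, 0.0]
force: [-1.7, -0.2, 6.6]
opening: 0.095
grasp_force: 25.0
```

Request:
jog_arm([
  [0, [0, 0, -0.005], 0],
  [0, [0, 0, -0.01], 0],
  [0, [0, 0, -0.018], 0],
  [0, [0, 0, -0.026], 0],
  [0, [0, 0, -0.036], 0],
  [0, [0, 0, -0.05], 0],
  [0, [0, 0, -0.07], 0],
  [0, [0, 0, -0.1], 0],
  [0, [0, 0, -0.13], 0],
  [0, [0, 0, -0.13], 0],
])

```text
time: 18.15
position: [494.2, -125.6, 358.4]
eef_rot: [0.004, 0.729, 0.684, 0.003]
force: [0.2, -0.0, -1.9]
opening: 0.098
grasp_force: 25.0
```

```bash
python3 -c "
from h import *
s=r.get_state();print(s['position'],s['opening'],s['force'],s['grasp_force']);go([504,210.5,180],0.0)"
```

```text
[ 494.16516534 -125.56018427  358.44042059] 0.09799149133695294 [ 0.1925644  -0.01000256 -1.86877375] 24.999737441539764
cur yaw -0.063 inc [ 0.336  -0.0114  0.0057] turn -0.1261 q6 -0.208
```

Request:
jog_arm([
  [0, [0.02, -0.001, -0.01], -0.03],
  [0, [0.05, -0.003, -0.02], -0.06],
  [0, [0.09, -0.005, -0.03], -0.09],
  [0, [0.13, -0.008, -0.03], -0.126],
  [0, [0.17, -0.0115, -0.03], -0.126],
  [0, [0.21, -0.0115, -0.03], -0.126],
  [0, [0.24, -0.0115, -0.03], -0.126],
  [0, [0.265, -0.0115, -0.03], -0.126],
  [0, [0.28, -0.0115, -0.03], -0.126],
  [0, [0.29, -0.0115, -0.03], -0.126],
  [0, [0.29, -0.0115, -0.03], -0.126],
  [0, [0.29, -0.0115, -0.03], -0.126],
])

```text
time: 19.35
position: [499.9, 164.2, 383.6]
eef_rot: [0.0, 0.707, 0.707, -0.0]
force: [0.6, 0.9, -1.4]
opening: 0.096
grasp_force: 25.0
```

```bash
cat > d.py <<'E'
from h import *
import sys
np.set_printoptions(precision=2,suppress=True)
s=r.get_state();print(s["time"],np.array(s["position"]))
p=cam("wrist");save(p,sys.argv[1])
for m in finder.mark_of("table_centre",p)[:2]: print(round(m["conf"],2),np.array(m["position"]),atz(p,m["position"],75))
vv,uu=np.mgrid[0:480,0:640]
d=np.stack([(uu-p["cx"])/p["fx"],(vv-p["cy"])/p["fy"],np.ones_like(uu,float)],-1)@p["T"][:3,:3].T
W=p["T"][:3,3]+d*p["depth"][...,None]
m=((abs(W[...,2]-74.3)<3)&(abs(W[...,0]-504)<60)&(abs(W[...,1]-210.5)<60)&(p["depth"]>100)).astype(np.uint8)
m=cv2.morphologyEx(m,2,np.ones((5,5)))
cs,_=cv2.findContours(m,0,2);c=max(cs,key=cv2.contourArea)[:,0]
print("table rect",cv2.minAreaRect(W[c[:,1],c[:,0],:2].astype(np.float32)))
# rectified top view at z=74.3 of +-60mm, 4px/mm
g=np.arange(-60,60,.25);X,Y=np.meshgrid(504+g,210.5+g[::-1],indexing="ij")
X=X[::-1]
pts=np.stack([X,Y,np.full_like(X,float(sys.argv[2]) if len(sys.argv)>2 else 75)],-1).reshape(-1,3)
cpt=(np.linalg.inv(p["T"])[:3,:3]@(pts-p["T"][:3,3]).T)
u=cpt[0]/cpt[2]*p["fx"]+p["cx"];v=cpt[1]/cpt[2]*p["fy"]+p["cy"]
im=cv2.remap(p["image"],u.reshape(X.shape).astype(np.float32),v.reshape(X.shape).astype(np.float32),1)
cv2.imwrite("pics/rect_"+sys.argv[1],im[:,:,::-1])
E
python3 d.py p1.png; python3 -c "
import cv2
a=cv2.imread('pics/p1.png');b=cv2.imread('pics/rect_p1.png')
cv2.imwrite('pics/p1c.png',cv2.hconcat([cv2.resize(a[:400],(400,250)),cv2.resize(b,(250,250))]) if 0 else cv2.hconcat([cv2.copyMakeBorder(cv2.resize(a,(320,240)),0,240,0,0,0),b]))"
```

```text
19.35 [499.94 164.19 383.56]
0.93 [325.4 172.7] [499.68 211.42  75.  ]
0.3 [325.8 300.7] [500.   110.33  75.  ]
table rect ((504.3000793457031, 211.9532470703125), (83.02092742919922, 84.20674896240234), 89.95701599121094)
```

View pics/p1c.png

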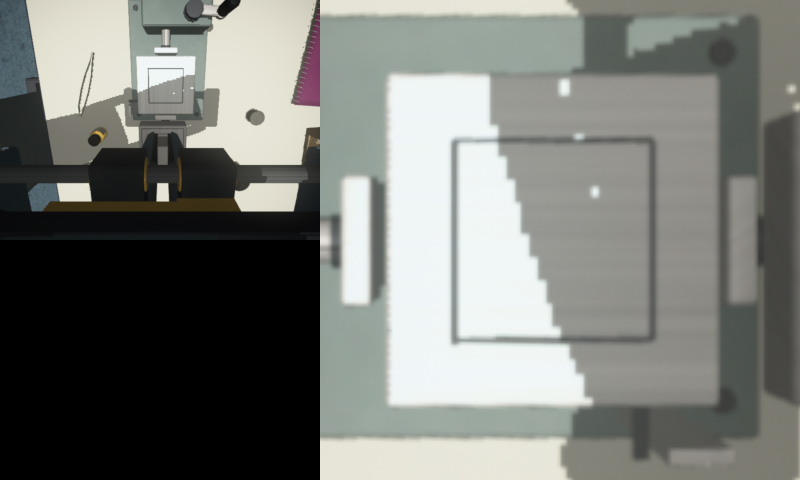

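The rectified view shows the scribed square centred at (504.1, 212.0) mm, level and square to the world, agreeing with the plate's outline. I'll move above it.

Request:
jog_arm([
  [0, [0.02, 0.002, 0], 0],
  [0, [0.04, 0.0042, 0.01], 0],
  [0, [0.0478, 0.0042, 0.03], 0],
  [0, [0.0478, 0.0042, 0.05], 0],
  [0, [0.0478, 0.0042, 0.07], 0],
  [0, [0.0478, 0.0042, 0.08], 0],
  [0, [0.0478, 0.0042, 0.084], 0],
  [0, [0.0478, 0.0042, 0.084], 0],
  [0, [0.0478, 0.0042, 0.084], 0],
])

```text
time: 20.35
position: [504.6, 212.5, 300.7]
eef_rot: [0.0, 0.707, 0.707, 0.001]
force: [0.6, 0.5, -2.0]
opening: 0.096
grasp_force: 25.0
```

```bash
python3 -c "
from h import *
for n in ('wrist','scene','side'):
    s=r.get_state();print(np.round(s['position'],2),np.round(s['force'],1),np.round(s['eef_rot'],4)); 
    if n!='wrist':continue
    p=cam(n)
    vv,uu=np.mgrid[0:480,0:640]
    d=np.stack([(uu-p['cx'])/p['fx'],(vv-p['cy'])/p['fy'],np.ones_like(uu,float)],-1)@p['T'][:3,:3].T
    W=p['T'][:3,3]+d*p['depth'][...,None]
    for lo,hi in((100,105),(70,78)):
        m=(W[...,2]>lo)&(W[...,2]<hi)&(abs(W[...,0]-504)<45)&(abs(W[...,1]-212)<45)&(p['depth']>0)
        P=W[m]
        if len(P): print(lo,len(P),np.percentile(P,[1,50,99],axis=0).round(1))
"
```

```text
[504.58 212.55 300.66] [ 0.6  0.5 -2. ] [4.000e-04 7.072e-01 7.070e-01 9.000e-04]
100 2402 [[482.2 213.5 100.3]
 [504.5 229.8 103.1]
 [527.3 235.4 104.8]]
70 9443 [[462.9 200.7  71.2]
 [503.5 237.9  73.9]
 [545.4 253.8  75.4]]
[504.55 212.63 300.78] [-0.6  0.1  0.3] [4.000e-04 7.072e-01 7.070e-01 1.000e-03]
[504.55 212.63 300.78] [-0.6  0.1  0.3] [4.000e-04 7.072e-01 7.070e-01 1.000e-03]
```

Request:
jog_arm([
  [0, [-0.0004, -0.0005, 0.003], 0],
  [0, [-0.0004, -0.0005, 0.006], 0],
  [0, [-0.0004, -0.0005, 0.008], 0],
  [0, [-0.0004, -0.0005, 0.009], 0],
  [0, [-0.0004, -0.0005, 0.01], 0],
  [0, [-0.0004, -0.0005, 0.0105], 0],
  [0, [-0.0004, -0.0005, 0.011], 0],
  [0, [-0.0004, -0.0005, 0.011], 0],
  [0, [-0.0004, -0.0005, 0.011], 0],
])

```text
time: 21.3
position: [503.6, 212.3, 289.5]
eef_rot: [0.0, 0.707, 0.707, 0.0]
force: [-2.5, -0.3, 5.2]
opening: 0.097
grasp_force: 25.0
```

Contact is felt. I'll release and rise, staying clear of the fin.

Request:
jog_arm([
  [0.2, [0, 0, 0], 0],
  [0.35, [0, 0, 0], 0],
  [0.35, [0, 0, 0], 0],
  [0.35, [0, 0, 0], 0],
  [0.35, [0, 0, -0.01], 0],
  [0.35, [0, 0, -0.03], 0],
  [0.35, [0, 0, -0.06], 0],
  [0.35, [0, 0, -0.1], 0],
  [0.35, [-0.04, 0, -0.12], 0],
  [0.35, [-0.06, 0, -0.12], 0],
  [0.35, [-0.06, 0, -0.12], 0],
])

```text
time: 22.4
position: [503.5, 150.5, 410.5]
eef_rot: [0.001, 0.708, 0.706, 0.001]
force: [-0.4, 0.4, -0.3]
opening: 0.348
grasp_force: 0.0
```

```bash
python3 d.py p2.png 93; python3 -c "
from h import *
p=cam('wrist')
vv,uu=np.mgrid[0:480,0:640]
d=np.stack([(uu-p['cx'])/p['fx'],(vv-p['cy'])/p['fy'],np.ones_like(uu,float)],-1)@p['T'][:3,:3].T
W=p['T'][:3,3]+d*p['depth'][...,None]
m=((abs(W[...,2]-92.3)<4)&(abs(W[...,0]-504)<40)&(abs(W[...,1]-212)<40)&(p['depth']>0)).astype(np.uint8)
c=max(cv2.findContours(m,0,2)[0],key=cv2.contourArea)[:,0]
print('block',cv2.minAreaRect(W[c[:,1],c[:,0],:2].astype(np.float32)))
cv2.imwrite('pics/p2z.png',cv2.resize(p['image'][90:290,230:430,::-1],(600,600),interpolation=3))
"
```

```text
22.4 [503.49 150.5  410.45]
table rect ((504.29498291015625, 211.97438049316406), (83.21762084960938, 84.02909851074219), 89.93989562988281)
block ((503.5570983886719, 211.84999084472656), (45.88496398925781, 45.917842864990234), 0.19980819523334503)
```

View pics/p2z.png

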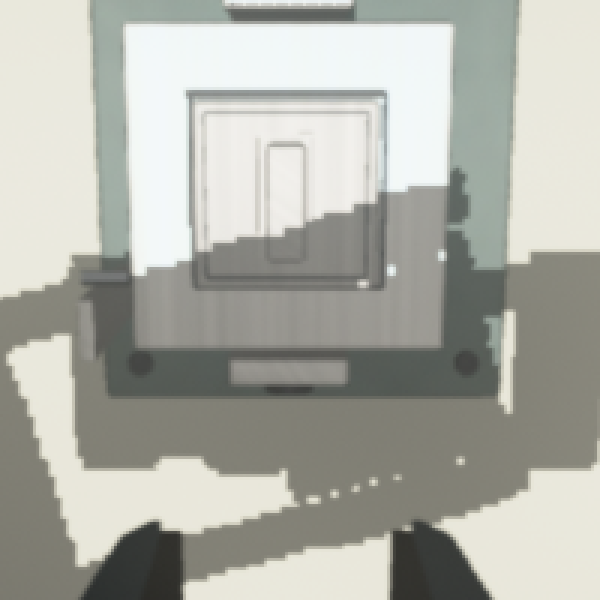

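The standard stands flat in the scribed square, fin at (286,203) in the crop, 0.7 mm off centre and 0.2° in yaw, which is good. Now the cover: I'll check that the space by the knob is clear.

```bash
python3 -c "
from h import *
for n in('scene','side'):
    p=cam(n);vv,uu=np.mgrid[0:480,0:640]
    d=np.stack([(uu-p['cx'])/p['fx'],(vv-p['cy'])/p['fy'],np.ones_like(uu,float)],-1)@p['T'][:3,:3].T
    W=p['T'][:3,3]+d*p['depth'][...,None]
    m=(W[...,2]>70)&(W[...,2]<250)&(W[...,0]>430)&(W[...,0]<720)&(W[...,1]<-100)&(W[...,1]>-280)&(p['depth']>0)
    P=W[m];print(n,len(P),P.min(0).round() if len(P) else 0,P.max(0).round() if len(P) else 0, np.median(P,axis=0).round(1))
    for g in finder.mark_of('cover_knob',p)[:1]: print(atz(p,g['position'],78).round(1))
go([572.5,-192,140],-0.061);go([572.5,-192,89],-0.061)"
```

```text
scene 75 [ 561. -201.   70.] [ 578. -185.   93.] [ 567.1 -194.1   88.1]
[ 576.2 -190.1   78. ]
side 114 [ 566. -204.   70.] [ 580. -186.   92.] [ 572.4 -199.5   86.8]
[ 576.1 -200.9   78. ]
cur yaw 0.001 inc [-0.3451  0.0685  0.0962] turn 0.124 q6 0.272
cur yaw 0.001 inc [-0.3451  0.0686  0.1472] turn 0.124 q6 0.272
```

Request:
jog_arm([
  [0.6, [-0.345, 0.0685, 0], 0.124],
  [0.6, [-0.345, 0.0685, 0], 0.124],
  [0.6, [-0.345, 0.0685, 0], 0.124],
  [0.6, [-0.345, 0.0685, 0], 0.124],
  [0.6, [-0.345, 0.0685, 0], 0.124],
  [0.6, [-0.345, 0.0685, 0], 0.124],
  [0.6, [-0.345, 0.0685, 0], 0.124],
  [0.6, [-0.345, 0.0685, 0], 0.124],
  [0.6, [-0.345, 0.0685, 0.04], 0.124],
  [0.6, [-0.345, 0.0685, 0.08], 0.124],
  [0.6, [-0.345, 0.0685, 0.12], 0.124],
  [0.6, [-0.345, 0.0685, 0.147], 0.124],
  [0.6, [-0.345, 0.0685, 0.147], 0.124],
  [0.6, [-0.345, 0.0685, 0.147], 0.124],
  [0, [-0.345, 0.0685, 0.147], 0.124],
  [0, [-0.345, 0.0685, 0.147], 0.124],
  [0, [-0.345, 0.0685, 0.147], 0.124],
  [0, [-0.345, 0.0685, 0.147], 0.124],
  [0, [-0.345, 0.0685, 0.147], 0.124],
], squeeze=10)

```text
time: 24.65
position: [572.2, -192.8, 262.2]
eef_rot: [0.0, 0.729, 0.685, 0.0]
force: [-0.4, -0.5, -0.3]
opening: 0.194
grasp_force: 0.0
```

Request:
jog_arm([
  [0, [0, 0, 0], 0],
  [0, [0, 0, 0], 0],
  [0, [0, -0.01, 0], 0],
  [0, [0, -0.02, 0], 0],
  [0, [0, -0.03, 0], 0],
  [0, [0, -0.04, 0], 0],
  [0, [0, -0.05, 0], 0],
  [0, [0, -0.06, 0], 0],
  [0, [0, -0.07, 0], 0],
  [0, [0, -0.08, 0], 0],
  [0, [0, -0.09, 0], 0],
  [0, [0, -0.098, 0], 0],
  [0, [0, -0.103, 0], 0],
  [0, [0, -0.106, 0], 0],
  [0, [0, -0.107, 0], 0],
  [0, [0, -0.107, 0], 0],
])

```text
time: 26.25
position: [466.6, -186.2, 262.0]
eef_rot: [0.002, 0.729, 0.685, 0.002]
force: [6.8, 1.1, 1.2]
opening: 0.162
grasp_force: 10.0
```

Force of 6.8 N shows it is against the stop. I'll release, rise and look.

Request:
jog_arm([
  [0.5, [0, 0, 0], 0],
  [0.5, [0, 0, 0], 0],
  [0.5, [0, 0, 0], 0],
  [0.5, [0, 0, 0], 0],
  [0.5, [0, 0, -0.04], 0],
  [0.5, [0, 0, -0.08], 0],
  [0.5, [0, 0, -0.12], 0],
  [0.5, [0, 0.06, -0.15], 0],
  [0.5, [-0.05, 0.06, -0.17], 0],
  [0.5, [-0.05, 0.06, -0.17], 0],
  [0.5, [-0.05, 0.06, -0.17], 0],
])

```text
time: 27.35
position: [522.2, -240.8, 431.7]
eef_rot: [-0.0, 0.729, 0.684, -0.0]
force: [-0.9, 0.3, -0.7]
opening: 0.501
grasp_force: 0.0
```

```bash
python3 c.py f1.png | grep -v grip; python3 t.py side >/dev/null; python3 -c "
from h import *
a=cam('scene')['image'][190:420,200:540,::-1];b=cv2.imread('pics/f1.png')
cv2.imwrite('pics/f.png',cv2.hconcat([cv2.resize(a,(400,300)),cv2.resize(b,(400,300))]))"
```

```text
27.35 [ 522.2 -240.8  431.7]
case 0.84 [289.4 155.4] [ 488.6 -186.4    0. ] [ 494.2 -183.    61. ]
cover_knob 0.64 [255.9 164.6] [ 467.2 -187.7   78. ] [ 469.2 -186.9   89.1]
(55, 72) ((809.8756713867188, -305.03607177734375), (10.353744506835938, 46.721458435058594), 1.9871914386749268)
(55, 72) ((608.3212890625, -297.9884338378906), (8.445703506469727, 52.1234245300293), 86.66385650634766)
(55, 72) ((543.1113891601562, -191.4759521484375), (215.02980041503906, 195.2959747314453), 86.3512191772461)
(78, 100) ((757.4571533203125, -354.7833251953125), (18.463672637939453, 4.298482894897461), 12.66043758392334)
(78, 100) ((467.5936279296875, -186.10824584960938), (15.211341857910156, 15.129974365234375), 87.74866485595703)
```

View pics/f.png

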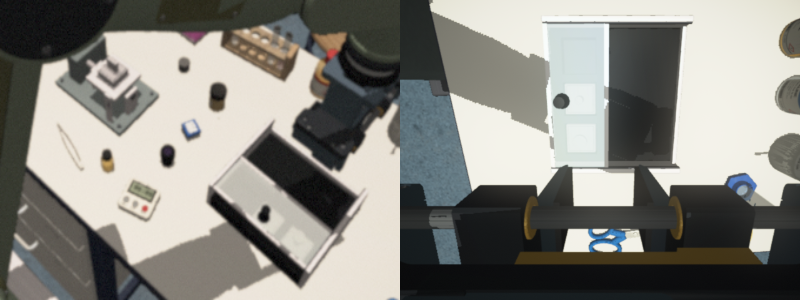

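The cover is shut, with the knob at (560,101) in the right-hand view and back at its starting position to within 0.7 mm. The standard is on the table and the bystanders are untouched.

```bash
python3 -c "
from rig import r
print(r.sign_off())"
```

```text
the job is handed in; nothing more can be done
None
```

I handed the job in at about 27 s of robot time: the table is level to within about 1 mrad, the fin standard stands in the scribed square (0.7 mm off centre, 0.2° of yaw), and the cover is fully shut with the other two standards left in their pockets.

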